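# Trip the charging bucket of the glaze mill

## Task

Put the two white grinding cylinders, one after the other, into the aluminium tip bucket, let go of each, and let their weight alone trip it so that both tumble into the blue tray. Then swing the empty bucket back upright so that it stays there by itself, leaving both cylinders in the tray.

Things in the scene. Friction and masses are not known exactly. Their poses are not given: they have to be found in the camera images.
- cyl_a: plain white ceramic grinding cylinder, one of two alike (either may go first): 36 mm diameter, 60 mm tall, 180 g, standing upright on the table at the start. Origin at its centre, 30 mm above its foot; z is its axis. A terracotta kiln prop of the same size and a small amber jar stand among them and are not wanted
- cyl_b: plain white ceramic grinding cylinder, the other of the two alike: 36 mm diameter, 60 mm tall, 180 g, standing upright on the table at the start. Origin at its centre, 30 mm above its foot; z is its axis. A terracotta kiln prop of the same size and a small amber jar stand among them and are not wanted
- skip: the tip bucket: aluminium scoop, dark steel counterweight block behind it, red tail, on a green stand. Origin on its axle, 180 mm above the table. Starts upright: z up, x along the axle, +y level to the dumping side. Tripped, it turns 75 degrees (+y down) in about half a second, damped. Over-centre: empty, it stays tipped until turned back past half way, then falls upright by itself and stays
- bucket_floor (a point): middle of the scoop's flat inner floor (140 mm along x, 62 mm along y), 62 mm along y and 14 mm up from the axle; walls 28 mm high at back and sides, a low lip in front; axes as the bucket. Stand the cylinders side by side at x = +37 and -37 mm, y = 0, within 10 mm. One does not trip it, two do. Pressing 2 N on the floor can trip it: let go of each cylinder about 5 mm above it
- tail_pad (a point): centre of the red pad (50 x 60 mm, 5 mm thick) on the tail, at x = 0, 145 mm from the axle; axes as the bucket. Bucket upright: 35 degrees below level behind the axle, 97 mm above the table. Tipped: raised to 40 degrees above level, 273 mm above the table. To reset, press straight down with closed fingers about 115 mm (level) behind the axle until it is down; about 2 to 4 N
- tray: blue open tray fixed to the stand on the dumping side, turned with it; inside 200 mm along x, 210 mm along y; walls 65 mm high, 80 mm at the far end, 35 mm under the bucket. Origin in the middle of its inner floor, 6 mm above the table and 167 mm from the axle; axes parallel to the upright bucket's
Mind the look-alikes: they are no part of the job. What is shaped like the cyl_b but purple is not meant. What is shaped like the cyl_a but red is not meant.

How it is judged:
By the outcome, as a careful person would: the job done as asked, in the order asked, and still so for the second after the job is handed in, with the robot touching nothing.
It also fails if it takes over 72 s, if anything falls off the work surface, if the arm or the gripper's body presses on something with over 40 N, if the wrist force passes 120 N, or if a joint passes its speed limit or range.

## Robot

A 7-joint arm with a two-finger parallel gripper is mounted at the origin on the work surface. World frame = base frame: x ahead of the robot, y to its left, z up, the work surface at z = 0. Lengths are in m, angles in rad, forces in N, time in s.
With the tool pointing down it reaches from about 0.425 to 0.925 m from the base axis. Payload 6.8 kg.
Tool frame: the origin (TCP) lies at the very end of the fingers, on their centre line; the grasp point (between the pads) lies bot.tcp_to_grasp behind it (bot.tcp_to_grasp is the distance from the TCP to the grasp point, in m); z points along the fingers, y is the line along which they close (so a half turn about z gives the same grasp; the last joint's range is limited). The gripper opens to 85 mm and grips with 20 to 120 N. Pads are 22 mm wide; open, the fingers measure 114 mm over their backs; the gripper's body (76 mm by 85 mm) begins 54 mm behind the grasp point. The pads swing forward as they close: fully open they stand 13 mm farther back than shut.
Start: joints at [1.231, 0.477, 0.022, 1.555, -0.011, 1.109, -0.083], TCP at [0.155, -0.657, 0.231] pointing down, gripper open.
Joint ranges: [-2.96, 2.96], [-0.34, 2.1], [-1.41, 1.46], [0.24, 2.44], [-1.37, 4.51], [0.17, 1.92], [-2.96, 2.96]. Speed limits (rad/s): [2.39, 2.39, 3.14, 3.14, 3.14, 3.14, 3.14].

## Interface

Orientations are given as a unit quaternion [w, x, y, z].
In Python, from station import bot gives the robot as it stands.
- The arm moves only by the tool servo_tool, never from a script. Its argument "motion" is a list that holds one entry, the list of rows, each a list of 7 numbers: the shift along the tool's x, y, z in m, then the turn, a rotation vector about the tool's x, y, z in units of 5 degrees (1.0 is 5 degrees), then the opening, from 0 (shut) to 1 (fully open). A call has 1 to 20 rows; each row is the pose to reach, as a shift and turn from the pose commanded when the call began, along the tool's axes at that moment; what a row does not reach only later rows make up. A row lasts 1/12 s, in which the tool goes at most 41.7 mm and 7.16 degrees, less where a joint would pass 70% of its speed; a pose out of reach is approached as far as the arm can. A call with a gripper value outside its range is refused whole. The fingers move at their own pace and stop on an object; "grip_force" is the grip in N (left out, the last holds). Time passes only in rows, so rows that repeat a pose let the fingers close. It gives the time, the measured TCP pose, the force, the opening and the grip force at its end, in the units of the state.
- bot.get_obs(): the state, without advancing time (a new reading comes with each control period).
- bot.read_camera(name): name is "side" or "top" or "wrist"; returns a dict with "img" (420x560x3 uint8, red, green, blue), "K" (3x3 intrinsics, pixels), "pose" (4x4, takes a point from camera to world coordinates). Camera axes: x right, y down, z forward; pixel columns grow to the right and rows downward; lengths in m; the calibration is good to about 2 mm. A picture is of the moment at which its call begins. There is no depth.
- bot.hand_in(): hands the job in; it is judged then, once.
The state is a dict: "t": time; "q": joint angles; "joint_vel": joint speeds; "joint_torque": joint torques, N m; "eef_pos": TCP position; "tool_rot": TCP orientation; "contact_force": force on the tool from outside, world axes, zero at the start; "torque": the same for the moment, N m; "gripper_width": opening from 0.0 (shut) to 1.0 (fully open); "grasp_force": force on a finger pad.
Only numpy, scipy, OpenCV 4.12 (cv2) and the standard library are available. Lean on these libraries where they do the work, as an engineer would, in place of code of your own. Each camera call takes 0.05 s, during which the arm holds its last target. There are 200 camera calls.

## Working session

There is one attempt and no reset: what is moved stays moved. The work goes in short steps, Python scripts to look and compute and a tool call to move; the robot and the scene stay as the last step left them, time stands still between calls to the robot, and variables do not carry over. Pictures are saved under pics/ and viewed, at most 10 in all, crops included, and the job is handed in when it is done.

Besides the shell and the picture viewer there is one more tool, called after "Emit:" by a JSON object that holds its "fn" and its "kwargs". servo_tool: Moves the arm, as the interface text tells. Its arguments: {"type":"object","properties":{"motion":{"type":"array"},"grip_force":{"type":"number"}},"required":["motion"]}

```bash
mkdir -p pics; ls
python3 - <<'E'
from station import bot
import cv2,pickle,numpy as np
o=bot.get_obs(); print({k:np.round(v,3) for k,v in o.items()}, bot.tcp_to_grasp)
for n in ("top","side"):
    c=bot.read_camera(n); pickle.dump(c,open(n+".pkl","wb")); cv2.imwrite(f"pics/{n}0.png",c["img"][:,:,::-1]); print(n,c["K"],np.round(c["pose"],3))
E
```

```text
pics
{'t': np.float64(0.0), 'q': array([ 1.231,  0.478,  0.022,  1.556, -0.012,  1.109, -0.083]), 'joint_vel': array([ 0.   ,  0.002, -0.002, -0.002, -0.001, -0.   , -0.   ]), 'joint_torque': array([ 0.0000e+00, -5.9646e+01,  1.6080e+00, -2.8120e+01,  1.2000e-02,
        1.0000e-02, -0.0000e+00]), 'eef_pos': array([ 0.155, -0.656,  0.23 ]), 'tool_rot': array([-0.001,  0.993,  0.116, -0.   ]), 'contact_force': array([-0.59 , -0.981,  0.226]), 'torque': array([0.018, 0.005, 0.062]), 'grasp_force': np.float64(0.0), 'gripper_width': np.float64(1.002)} 0.0187
top [[511.24533463   0.         284.39945462]
 [  0.         511.24533463 208.99212305]
 [  0.           0.           1.        ]] [[-0.021 -0.985  0.174  0.35 ]
 [-1.     0.018 -0.019 -0.051]
 [ 0.016 -0.174 -0.985  1.307]
 [ 0.     0.     0.     1.   ]]
side [[397.99891596   0.         275.26966747]
 [  0.         397.99891596 206.77490842]
 [  0.           0.           1.        ]] [[ 0.946 -0.187  0.265  0.341]
 [-0.324 -0.489  0.81  -0.724]
 [-0.021 -0.852 -0.523  0.573]
 [ 0.     0.     0.     1.   ]]
```

View pics/top0.png

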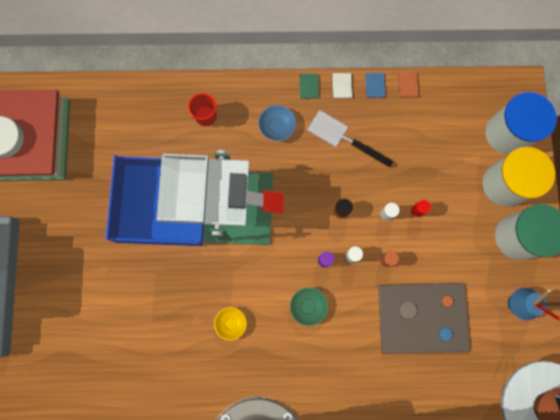

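View pics/side0.png

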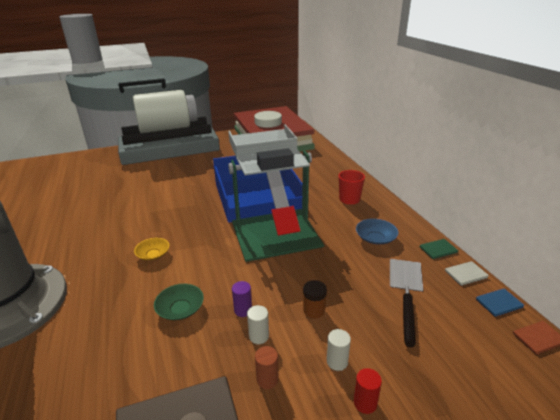

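The white ones in the top view are at (391,211) and (355,255). Terracotta (391,258), purple (327,260), red (422,208) and the amber jar (344,208) don't fit. I'll measure and confirm in an enlarged crop.

```bash
cat > h.py <<'E'
import numpy as np,cv2,pickle
def ray(c,u,v):
    d=c["pose"][:3,:3]@np.linalg.solve(c["K"],[u,v,1.]); return c["pose"][:3,3],d
def plane(c,u,v,z):
    o,d=ray(c,u,v); return o+d*(z-o[2])/d[2]
def tri(c1,p1,c2,p2):
    A=[];b=[]
    for c,p in((c1,p1),(c2,p2)):
        o,d=ray(c,*p); d=d/np.linalg.norm(d); M=np.eye(3)-np.outer(d,d); A.append(M);b.append(M@o)
    x,r,_,_=np.linalg.lstsq(np.vstack(A),np.hstack(b),rcond=None); return x,np.sqrt(r)
def proj(c,p):
    q=c["K"]@(c["pose"][:3,:3].T@(np.array(p)-c["pose"][:3,3])); return q[:2]/q[2]
def blobs(c,lo,hi,amin=40):
    m=cv2.inRange(cv2.cvtColor(c["img"],cv2.COLOR_RGB2HSV),lo,hi)
    n,l,s,ce=cv2.connectedComponentsWithStats(m); return [(s[i].tolist(),ce[i].round(1).tolist()) for i in range(1,n) if s[i][4]>amin]
E
python3 - <<'E'
from h import *
T=pickle.load(open("top.pkl","rb"));S=pickle.load(open("side.pkl","rb"))
w=lambda c:[b for b in blobs(c,(0,0,130),(179,60,255)) if 200>b[0][4]]+[0]
print("topwhite",[b for b in blobs(T,(0,0,120),(179,70,255)) if 320<b[1][0]<440 and 180<b[1][1]<280])
print("sidewhite",[b for b in blobs(S,(0,0,120),(179,70,255)) if 230<b[1][0]<370 and 300<b[1][1]<380])
for n,c in(("T",T),("S",S)):
    print(n,"red",[b for b in blobs(c,(0,180,90),(6,255,255))+blobs(c,(174,180,90),(179,255,255))]); print(n,"blue",blobs(c,(112,150,40),(128,255,255),300)); 
a=cv2.resize(T["img"][190:280,310:440],None,fx=4,fy=4,interpolation=2)
b=cv2.resize(T["img"][145:255,100:300],None,fx=4,fy=4,interpolation=2)
cv2.imwrite("pics/a.png",a[:,:,::-1]);cv2.imwrite("pics/b.png",b[:,:,::-1])
E
```

```text
topwhite [([381, 203, 19, 17, 236], [389.7, 211.0]), ([346, 247, 17, 16, 215], [354.0, 254.3])]
sidewhite [([247, 305, 21, 39, 562], [257.3, 322.4]), ([328, 329, 22, 41, 638], [338.7, 347.4])]
T red [([188, 93, 29, 32, 714], [202.8, 108.3]), ([262, 191, 22, 23, 407], [273.1, 201.6]), ([412, 200, 19, 16, 228], [421.0, 207.8]), ([545, 310, 15, 11, 44], [552.1, 314.5])]
T blue [([107, 156, 53, 85, 974], [122.1, 191.2])]
S red [([338, 170, 27, 35, 749], [350.3, 186.0]), ([273, 207, 27, 28, 559], [285.5, 220.5]), ([355, 368, 27, 46, 930], [367.6, 389.8])]
S blue [([214, 157, 24, 64, 723], [225.0, 184.6]), ([237, 171, 34, 27, 549], [252.2, 183.4]), ([282, 170, 20, 39, 477], [292.7, 188.2]), ([239, 195, 35, 23, 400], [255.8, 208.1])]
```

View pics/a.png

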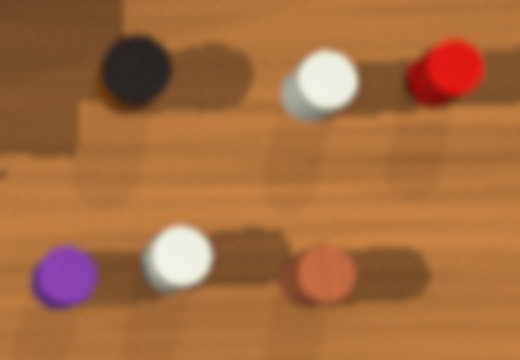

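View pics/b.png

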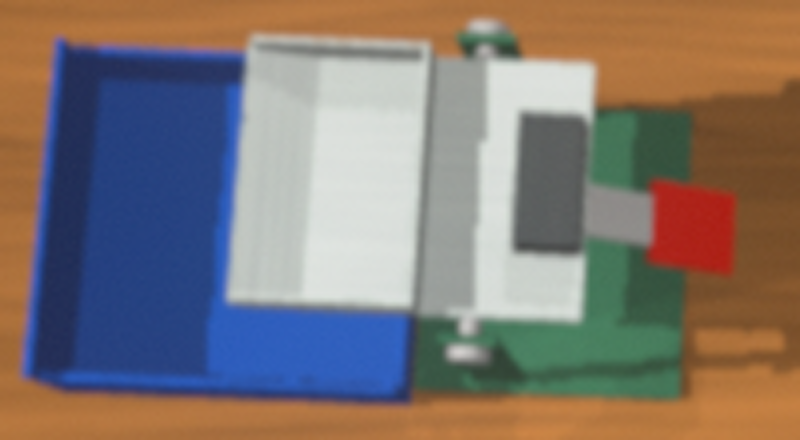

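The crops confirm both plain white cylinders: tops at about (391.4,209.6) and (354.9,253.9). The bucket crop shows axle caps at about (221,152) and (216.6,233), the red pad at (273,201.6), and the tray's far corners at (115,155) and (106.5,239).

Run:
```python
from h import *
np.set_printoptions(precision=4,suppress=True)
T=pickle.load(open("top.pkl","rb"));S=pickle.load(open("side.pkl","rb"))
f=lambda x,y,x0,y0:(x0+(x+.5)/4-.5,y0+(y+.5)/4-.5)
for p in((327,80),(181,257)):
    P=plane(T,*f(*p,310,190),.06); print("cyl",P,"side proj of centre",proj(S,P-[0,0,.03]))
g=lambda x,y,z:plane(T,*f(x,y,100,145),z)
A=g(487,30,.18);B=g(467,352,.18);pad=plane(T,273.1,201.6,.099)
M=(A+B)/2;x=(A-B)[:2];L=np.linalg.norm(x);x/=L
print("axle",A,B,M,"len",L,"yaw",np.degrees(np.arctan2(x[1],x[0])))
y=np.array([-x[1],x[0]])
def loc(P):d=P[:2]-M[:2];return np.array([d@x,d@y])
print("pad",pad,loc(pad))
for n,q in dict(farT=(60,40,.086),farB=(27,378,.086),nearB=(410,400,.041),backT=(427,40,.222),backB=(417,312,.222),lipT=(250,37,.222),lipB=(228,303,.2),tailplT=(595,63,.19),tailplB=(582,320,.19)).items():
    P=g(*q);print(n,P,loc(P))
```

```text
cyl [ 0.5641 -0.3412  0.06  ] side proj of centre [335.4603 349.28  ]
cyl [ 0.456  -0.2453  0.06  ] side proj of centre [255.6848 324.213 ]
axle [0.6836 0.0678 0.18  ] [0.4989 0.0788 0.18  ] [0.5913 0.0733 0.18  ] len 0.18499569189661225 yaw -3.400441015910315
pad [ 0.5822 -0.0478  0.099 ] [-0.0018 -0.1215]
farT [0.7093 0.3397 0.086 ] [0.1021 0.273 ]
farB [0.5007 0.3517 0.086 ] [-0.1069  0.2725]
nearB [0.488 0.13  0.041] [-0.1065  0.0505]
backT [0.666  0.0962 0.222 ] [0.0733 0.0273]
backB [0.5155 0.1007 0.222 ] [-0.0773  0.0228]
lipT [0.6693 0.1928 0.222 ] [0.0708 0.1239]
lipB [0.5257 0.2066 0.2   ] [-0.0734  0.1292]
tailplT [0.6604 0.006  0.19  ] [ 0.073  -0.0631]
tailplB [0.5142 0.0144 0.19  ] [-0.0735 -0.0633]
```

```bash
cat >> h.py <<'E'
from scipy.spatial.transform import Rotation as R
YAW=np.radians(-3.4)
ybar=np.array([np.cos(YAW),np.sin(YAW),0]); zt=np.array([0,0,-1.]); RT=np.column_stack([np.cross(ybar,zt),ybar,zt])
def delta(o,p):
    w,x,y,z=o["tool_rot"]; Rc=R.from_quat([x,y,z,w])
    return (Rc.inv().apply(np.array(p)-o["eef_pos"])).round(4),((Rc.inv()*R.from_matrix(RT)).as_rotvec(degrees=True)/5).round(2)
E
python3 - <<'E'
from h import *
from station import bot
o=bot.get_obs()
print(delta(o,[.564,-.341,.30]))
T=pickle.load(open("top.pkl","rb"))
for p in((540,230),(525,303),(540,310),(525,175)): print([plane(T,*p,z).round(3) for z in(.1,.2)])
E
```

```text
(array([ 0.4706, -0.2131, -0.0693]), array([-2.000e-02, -1.000e-02, -1.466e+01]))
[array([ 0.501, -0.687,  0.1  ]), array([ 0.489, -0.634,  0.2  ])]
[array([ 0.33 , -0.633,  0.1  ]), array([ 0.332, -0.585,  0.2  ])]
[array([ 0.313, -0.666,  0.1  ]), array([ 0.316, -0.615,  0.2  ])]
[array([ 0.637, -0.665,  0.1  ]), array([ 0.613, -0.614,  0.2  ])]
```

Emit:
{"fn": "servo_tool", "kwargs": {"motion": [[[0,0,-0.04,0,0,0,1],[0,0,-0.08,0,0,0,1],[0,0,-0.12,0,0,0,1],[0,0,-0.15,0,0,0,1],[0.471,-0.213,-0.15,0,0,-14.66,1],[0.471,-0.213,-0.15,0,0,-14.66,1],[0.471,-0.213,-0.15,0,0,-14.66,1],[0.471,-0.213,-0.15,0,0,-14.66,1],[0.471,-0.213,-0.15,0,0,-14.66,1],[0.471,-0.213,-0.15,0,0,-14.66,1],[0.471,-0.213,-0.15,0,0,-14.66,1],[0.471,-0.213,-0.15,0,0,-14.66,1],[0.471,-0.213,-0.15,0,0,-14.66,1],[0.471,-0.213,-0.15,0,0,-14.66,1],[0.471,-0.213,-0.15,0,0,-14.66,1],[0.471,-0.213,-0.15,0,0,-14.66,1],[0.471,-0.213,-0.07,0,0,-14.66,1],[0.471,-0.213,-0.07,0,0,-14.66,1],[0.471,-0.213,-0.07,0,0,-14.66,1],[0.471,-0.213,-0.07,0,0,-14.66,1]]]}}

```text
t: 1.77
eef_pos: [0.5631, -0.341, 0.2992]
tool_rot: [-0.003, 0.728, 0.686, -0.001]
contact_force: [-0.2, -0.6, 0.6]
gripper_width: 0.997
grasp_force: 0.0
```

Run:
```python
from h import *
from station import bot
o=bot.get_obs(); print(o["t"],o["eef_pos"],o["contact_force"]); print(delta(o,[.564,-.341,.30]))
c=bot.read_camera("wrist"); pickle.dump(c,open("w1.pkl","wb")); cv2.imwrite("pics/w1.png",c["img"][:,:,::-1]); print(c["pose"].round(3))
```

```text
1.7667 [ 0.56314497 -0.34098792  0.29921651] [-0.17530856 -0.61294318  0.57405467]
(array([ 0.    ,  0.0009, -0.0008]), array([-0.06, -0.02,  0.  ]))
[[ 0.998 -0.054 -0.023  0.57 ]
 [-0.059 -0.95  -0.307 -0.262]
 [-0.005  0.308 -0.951  0.442]
 [ 0.     0.     0.     1.   ]]
```

View pics/w1.png

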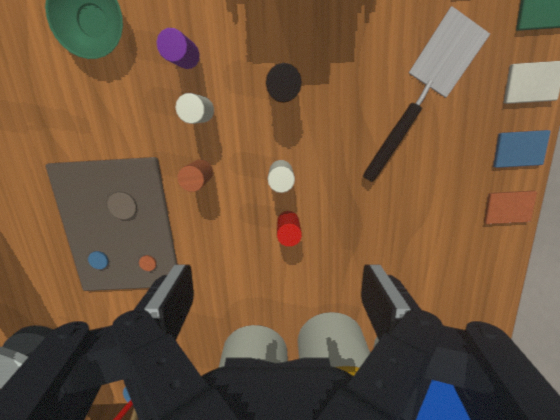

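Wrist view: white tops at about (281,180) and (188,108), with red (289,235), terracotta (188,177) and amber (284,82) around them. I'll cast these onto z=0.06.

Run:
```python
from h import *
T=pickle.load(open("w1.pkl","rb"))
print([b for b in blobs(T,(0,0,120),(179,70,255)) if b[1][1]<220 and b[1][0]<320])
for p in((281,180),(188,108),(289,235)): print(plane(T,*p,.06).round(4))
for P in((.5641,-.3412,.06),(.456,-.2453,.06)): print(proj(T,P))
```

```text
[([175, 93, 37, 31, 747], [190.7, 107.2]), ([268, 160, 27, 33, 690], [280.7, 176.3])]
[ 0.5686 -0.3441  0.06  ]
[ 0.4589 -0.2471  0.06  ]
[ 0.5756 -0.4235  0.06  ]
[277.49207298 178.07719535]
[185.43046532 106.58833888]
```

Emit:
{"fn": "servo_tool", "kwargs": {"motion": [[[-0.002,0.003,0.2,0,0,0,1],[-0.002,0.003,0.2,0,0,0,1],[-0.002,0.003,0.2,0,0,0,1],[-0.002,0.003,0.2,0,0,0,1],[-0.002,0.003,0.2,0,0,0,1],[-0.002,0.003,0.23,0,0,0,1],[-0.002,0.003,0.255,0,0,0,1],[-0.002,0.003,0.275,0,0,0,1],[-0.002,0.003,0.275,0,0,0,1],[-0.002,0.003,0.275,0,0,0,1],[-0.002,0.003,0.275,0,0,0,0.2],[-0.002,0.003,0.275,0,0,0,0.2],[-0.002,0.003,0.275,0,0,0,0.2],[-0.002,0.003,0.275,0,0,0,0.2],[-0.002,0.003,0.275,0,0,0,0.2],[-0.002,0.003,0.275,0,0,0,0.2],[-0.002,0.003,0.275,0,0,0,0.2],[-0.002,0.003,0.275,0,0,0,0.2]]], "grip_force": 40}}

```text
t: 3.32
eef_pos: [0.5681, -0.3442, 0.0279]
tool_rot: [0.001, 0.728, 0.686, 0.0]
contact_force: [-1.2, 1.0, 5.8]
gripper_width: 0.405
grasp_force: 39.4
```

Emit:
{"fn": "servo_tool", "kwargs": {"motion": [[[0,0,-0.04,0,0,0,0.2],[0,0,-0.08,0,0,0,0.2],[0,0,-0.31,0,0,0,0.2],[0,0,-0.31,0,0,0,0.2],[0,0,-0.31,0,0,0,0.2],[0,0,-0.31,0,0,0,0.2],[0,0,-0.31,0,0,0,0.2],[0,0,-0.31,0,0,0,0.2],[0.04,0.003,-0.31,0,0,0,0.2],[0.08,0.006,-0.31,0,0,0,0.2],[0.12,0.009,-0.31,0,0,0,0.2],[0.16,0.012,-0.31,0,0,0,0.2],[0.2,0.015,-0.31,0,0,0,0.2],[0.24,0.018,-0.31,0,0,0,0.2],[0.28,0.021,-0.31,0,0,0,0.2],[0.32,0.024,-0.31,0,0,0,0.2],[0.35,0.026,-0.31,0,0,0,0.2],[0.36,0.027,-0.31,0,0,0,0.2],[0.36,0.027,-0.31,0,0,0,0.2],[0.36,0.027,-0.31,0,0,0,0.2]]]}}

```text
t: 4.98
eef_pos: [0.6156, 0.014, 0.3362]
tool_rot: [0.0, 0.728, 0.686, -0.0]
contact_force: [0.4, -0.9, -2.1]
gripper_width: 0.407
grasp_force: 40.9
```

Run:
```python
from h import *
from station import bot
o=bot.get_obs(); print(o["t"],o["eef_pos"],o["contact_force"],o["gripper_width"],o["grasp_force"]); print(delta(o,[.632,.133,.338]))
c=bot.read_camera("wrist"); pickle.dump(c,open("w2.pkl","wb")); cv2.imwrite("pics/w2.png",c["img"][:,:,::-1])
```

```text
4.9833 [0.61557979 0.01397282 0.33619998] [ 0.39201067 -0.85474926 -2.09032244] 0.4070100729813162 40.88793132919818
(array([ 0.1198,  0.0094, -0.0019]), array([-0.  ,  0.01,  0.01]))
```

View pics/w2.png

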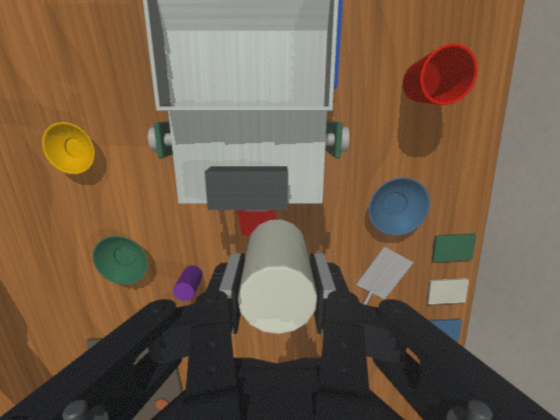

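Wrist view: cylinder held upright. Axle caps are at about (154,139) and (344,139), and the back-wall top corners at (158,108) and (332,108).

Run:
```python
from h import *
T=pickle.load(open("w2.pkl","rb"))
A=plane(T,344,139,.18);B=plane(T,154,139,.18);print(A,B,(A+B)/2,np.degrees(np.arctan2(*(A-B)[1::-1])),np.linalg.norm(A-B))
for p in((158,108),(332,108)):print(plane(T,*p,.222))
```

```text
[0.68692112 0.06615123 0.18      ] [0.49818969 0.07716765 0.18      ] [0.59255541 0.07165944 0.18      ] -3.340612075145771 0.1890526812761311
[0.52360489 0.1041386  0.222     ]
[0.66753149 0.09573272 0.222     ]
```

Emit:
{"fn": "servo_tool", "kwargs": {"motion": [[[0.04,0.003,0,0,0,0,0.2],[0.08,0.007,0,0,0,0,0.2],[0.11,0.01,0,0,0,0,0.2],[0.119,0.01,0,0,0,0,0.2],[0.119,0.01,0,0,0,0,0.2],[0.119,0.01,0.03,0,0,0,0.2],[0.119,0.01,0.06,0,0,0,0.2],[0.119,0.01,0.08,0,0,0,0.2],[0.119,0.01,0.095,0,0,0,0.2],[0.119,0.01,0.1,0,0,0,0.2],[0.119,0.01,0.1,0,0,0,0.2],[0.119,0.01,0.1,0,0,0,0.2],[0.119,0.01,0.1,0,0,0,0.2]]]}}

```text
t: 6.12
eef_pos: [0.6339, 0.1316, 0.2379]
tool_rot: [0.001, 0.728, 0.685, 0.001]
contact_force: [1.1, 0.8, -1.4]
gripper_width: 0.407
grasp_force: 40.9
```

Run:
```python
from h import *
from station import bot
o=bot.get_obs(); print(o["t"],o["eef_pos"],o["contact_force"]); print(delta(o,[.633,.132,.227]))
c=bot.read_camera("side"); pickle.dump(c,open("s2.pkl","wb")); cv2.imwrite("pics/s2.png",cv2.resize(c["img"][90:260,170:370],None,fx=3,fy=3,interpolation=2)[:,:,::-1])
```

```text
6.1167 [0.63392314 0.13157019 0.23788606] [ 1.10519121  0.80345916 -1.3644668 ]
(array([ 0.0004, -0.001 ,  0.0109]), array([ 0.03, -0.  , -0.02]))
```

View pics/s2.png

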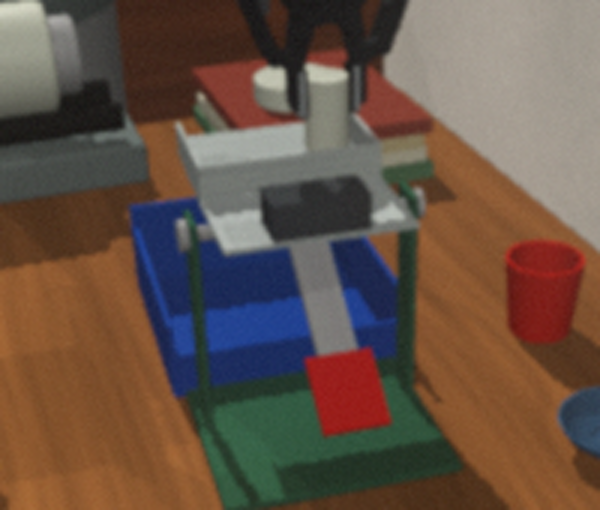

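The cylinder hangs inside the scoop near its right wall, and the bucket is still upright. Lowering 10 mm, releasing, lifting.

Emit:
{"fn": "servo_tool", "kwargs": {"motion": [[[0,-0.001,0.006,0,0,0,0.2],[0,-0.001,0.01,0,0,0,0.2],[0,-0.001,0.01,0,0,0,0.2],[0,-0.001,0.01,0,0,0,0.2],[0,-0.001,0.01,0,0,0,0.6],[0,-0.001,0.01,0,0,0,0.6],[0,-0.001,0.01,0,0,0,0.6],[0,-0.001,0.01,0,0,0,0.6],[0,-0.001,-0.01,0,0,0,0.6],[0,-0.001,-0.04,0,0,0,0.6],[0,-0.001,-0.08,0,0,0,0.6],[0,-0.001,-0.12,0,0,0,0.6],[-0.04,-0.01,-0.12,0,0,0,1],[-0.08,-0.02,-0.12,0,0,0,1],[-0.12,-0.03,-0.12,0,0,0,1],[-0.16,-0.04,-0.12,0,0,0,1],[-0.2,-0.06,-0.12,0,0,0,1],[-0.24,-0.08,-0.12,0,0,0,1],[-0.28,-0.11,-0.12,0,0,0,1],[-0.28,-0.11,-0.12,0,0,0,1]]]}}

```text
t: 7.83
eef_pos: [0.5029, -0.1468, 0.3565]
tool_rot: [0.001, 0.731, 0.683, -0.001]
contact_force: [0.1, 0.4, 0.3]
gripper_width: 1.003
grasp_force: 0.0
```

Run:
```python
from h import *
from station import bot
o=bot.get_obs(); print(o["t"],o["eef_pos"],o["contact_force"]); print(delta(o,[.458,-.246,.30]))
for n in("top","wrist"):
    c=bot.read_camera(n); pickle.dump(c,open(n+"3.pkl","wb"))
    print(n,[b for b in blobs(c,(0,0,120),(179,70,255),100)])
    I=c["img"]; cv2.imwrite(f"pics/{n}3.png",(I if n=="wrist" else cv2.resize(I[130:290,90:350],None,fx=3,fy=3,interpolation=2))[:,:,::-1])
```

```text
7.8333 [ 0.50293783 -0.14682173  0.35645411] [0.05279337 0.38879288 0.25716115]
(array([-0.1018, -0.0381,  0.0568]), array([-0.01,  0.03, -0.09]))
top [([0, 0, 560, 35, 18366], [270.8, 15.9]), ([0, 40, 560, 75, 14639], [289.9, 56.6]), ([332, 73, 21, 25, 477], [342.0, 85.1]), ([486, 106, 38, 48, 893], [500.7, 133.8]), ([304, 111, 88, 309, 19490], [342.9, 273.3]), ([0, 116, 19, 40, 591], [7.6, 135.0]), ([147, 150, 102, 85, 5425], [199.2, 190.1]), ([483, 159, 38, 47, 785], [497.5, 185.1]), ([246, 189, 17, 17, 223], [253.6, 197.9]), ([499, 233, 33, 26, 501], [512.8, 246.7]), ([400, 302, 16, 16, 203], [407.5, 309.8]), ([501, 361, 59, 59, 2287], [528.4, 388.0]), ([218, 399, 75, 21, 969], [255.2, 410.2])]
wrist [([278, 0, 166, 19, 1569], [353.7, 9.8]), ([0, 49, 23, 95, 1414], [10.2, 99.6]), ([514, 142, 46, 252, 5889], [544.2, 291.4]), ([421, 148, 63, 70, 2040], [450.9, 179.7]), ([497, 184, 46, 31, 1150], [518.9, 199.1]), ([244, 213, 23, 30, 522], [255.4, 227.7]), ([145, 265, 38, 52, 506], [162.5, 291.2]), ([372, 265, 38, 53, 513], [391.0, 290.8]), ([417, 380, 49, 40, 1174], [439.3, 404.4]), ([85, 405, 42, 15, 388], [102.6, 413.9])]
```

View pics/top3.png

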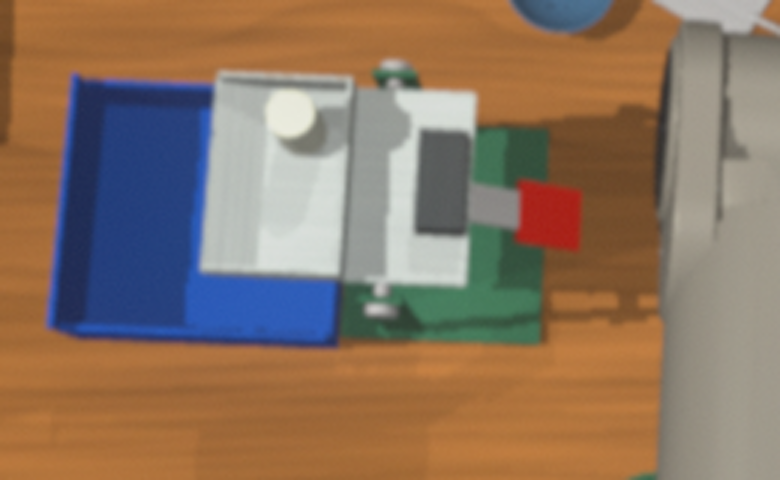

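The first cylinder stands on the floor at crop (291,113) and the bucket is upright. Going for the second.

Emit:
{"fn": "servo_tool", "kwargs": {"motion": [[[-0.035,-0.013,0,0,0,0,1],[-0.07,-0.026,0,0,0,0,1],[-0.102,-0.038,0.03,0,0,-0.09,1],[-0.102,-0.038,0.07,0,0,-0.09,1],[-0.102,-0.038,0.11,0,0,-0.09,1],[-0.102,-0.038,0.15,0,0,-0.09,1],[-0.102,-0.038,0.19,0,0,-0.09,1],[-0.102,-0.038,0.23,0,0,-0.09,1],[-0.102,-0.038,0.27,0,0,-0.09,1],[-0.102,-0.038,0.3,0,0,-0.09,1],[-0.102,-0.038,0.32,0,0,-0.09,1],[-0.102,-0.038,0.332,0,0,-0.09,1],[-0.102,-0.038,0.332,0,0,-0.09,1],[-0.102,-0.038,0.332,0,0,-0.09,1],[-0.102,-0.038,0.332,0,0,-0.09,0.2],[-0.102,-0.038,0.332,0,0,-0.09,0.2],[-0.102,-0.038,0.332,0,0,-0.09,0.2],[-0.102,-0.038,0.332,0,0,-0.09,0.2],[-0.102,-0.038,0.332,0,0,-0.09,0.2],[-0.102,-0.038,0.332,0,0,-0.09,0.2]]]}}

```text
t: 9.6
eef_pos: [0.4627, -0.2405, 0.0254]
tool_rot: [0.001, 0.725, 0.688, -0.0]
contact_force: [-1.9, -0.2, 7.4]
gripper_width: 0.411
grasp_force: 39.2
```

Emit:
{"fn": "servo_tool", "kwargs": {"motion": [[[0,0,0,0,0,0,0.2],[0,0,0,0,0,0,0.2],[0,0,-0.04,0,0,0,0.2],[0,0,-0.08,0,0,0,0.2],[0,0,-0.12,0,0,0,0.2],[0,0,-0.16,0,0,0,0.2],[0,0,-0.2,0,0,0,0.2],[0,0,-0.24,0,0,0,0.2],[0,0,-0.28,0,0,0,0.2],[0,0,-0.31,0,0,0,0.2],[0,0,-0.31,0,0,0,0.2]]]}}

```text
t: 10.52
eef_pos: [0.4652, -0.241, 0.3416]
tool_rot: [0.006, 0.725, 0.688, 0.002]
contact_force: [1.0, -0.1, -0.8]
gripper_width: 0.41
grasp_force: 41.1
```

Run:
```python
from h import *
from station import bot
o=bot.get_obs(); print(o["t"],o["eef_pos"],o["contact_force"]); print(delta(o,[.559,.1366,.338]))
```

```text
10.5167 [ 0.46516014 -0.24102262  0.34160282] [ 0.97897794 -0.07940811 -0.82025822]
(array([0.382 , 0.074 , 0.0026]), array([0.13, 0.06, 0.08]))
```

Emit:
{"fn": "servo_tool", "kwargs": {"motion": [[[0.03,0.006,0,0,0,0,0.2],[0.07,0.014,0,0,0,0,0.2],[0.11,0.022,0,0,0,0,0.2],[0.15,0.03,0,0,0,0,0.2],[0.19,0.037,0,0,0,0,0.2],[0.23,0.045,0,0,0,0,0.2],[0.27,0.053,0,0,0,0,0.2],[0.31,0.061,0,0,0,0,0.2],[0.35,0.068,0,0,0,0,0.2],[0.375,0.072,0,0,0,0,0.2],[0.387,0.074,0,0,0,0.08,0.2],[0.387,0.074,0,0,0,0.08,0.2],[0.387,0.074,0.03,0,0,0.08,0.2],[0.387,0.074,0.06,0,0,0.08,0.2],[0.387,0.074,0.085,0,0,0.08,0.2],[0.387,0.074,0.1,0,0,0.08,0.2],[0.387,0.074,0.105,0,0,0.08,0.2],[0.387,0.074,0.105,0,0,0.08,0.2],[0.387,0.074,0.105,0,0,0.08,0.2],[0.387,0.074,0.105,0,0,0.08,0.2]]]}}

```text
t: 12.18
eef_pos: [0.5572, 0.1424, 0.2307]
tool_rot: [0.001, 0.728, 0.686, 0.001]
contact_force: [-0.2, 0.4, -2.2]
gripper_width: 0.412
grasp_force: 41.0
```

Run:
```python
from h import *
from station import bot
o=bot.get_obs(); print(o["t"],o["eef_pos"],o["contact_force"]); print(delta(o,[.559,.1416,.2245]))
c=bot.read_camera("side"); cv2.imwrite("pics/s4.png",cv2.resize(c["img"][90:260,170:370],None,fx=3,fy=3,interpolation=2)[:,:,::-1])
```

```text
12.1833 [0.55719607 0.14240272 0.23074715] [-0.19593259  0.44902799 -2.23760473]
(array([-0.0007,  0.0018,  0.0063]), array([ 0.03, -0.01, -0.  ]))
```

View pics/s4.png

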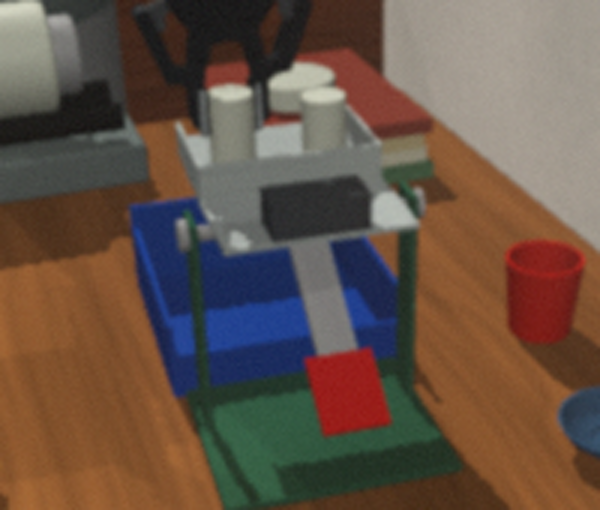

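Both cylinders are side by side in the scoop, the second still held about 11 mm up. Lower, release, lift and wait for it to tip.

Emit:
{"fn": "servo_tool", "kwargs": {"motion": [[[-0.001,0.002,0.003,0,0,0,0.2],[-0.001,0.002,0.005,0,0,0,0.2],[-0.001,0.002,0.005,0,0,0,0.2],[-0.001,0.002,0.005,0,0,0,0.2],[-0.001,0.002,0.005,0,0,0,0.6],[-0.001,0.002,0.005,0,0,0,0.6],[-0.001,0.002,0.005,0,0,0,0.6],[-0.001,0.002,-0.02,0,0,0,0.6],[-0.001,0.002,-0.06,0,0,0,0.6],[-0.001,0.002,-0.1,0,0,0,0.6],[-0.001,0.002,-0.14,0,0,0,0.6],[-0.001,0.002,-0.16,0,0,0,0.6],[-0.001,0.002,-0.16,0,0,0,0.6],[-0.001,0.002,-0.16,0,0,0,0.6],[-0.001,0.002,-0.16,0,0,0,0],[-0.001,0.002,-0.16,0,0,0,0],[-0.001,0.002,-0.16,0,0,0,0],[-0.001,0.002,-0.16,0,0,0,0],[-0.001,0.002,-0.16,0,0,0,0],[-0.001,0.002,-0.16,0,0,0,0]]]}}

```text
t: 13.9
eef_pos: [0.5582, 0.1413, 0.3889]
tool_rot: [-0.0, 0.728, 0.686, -0.0]
contact_force: [-0.1, -0.6, -0.1]
gripper_width: -0.001
grasp_force: 0.0
```

Run:
```python
from h import *
from station import bot
o=bot.get_obs(); print(o["t"],o["eef_pos"],o["contact_force"],o["gripper_width"])
c=bot.read_camera("side"); cv2.imwrite("pics/s5.png",cv2.resize(c["img"][90:260,170:370],None,fx=3,fy=3,interpolation=2)[:,:,::-1])
ax=np.array([.5925,.0725]);y=np.array([.0593,.998])
p=ax-.115*y; print(p, delta(o,[*p,.39]))
```

```text
13.9 [0.55822546 0.14129803 0.38888391] [-0.07102891 -0.6150888  -0.10940151] -0.0009722811751989989
[ 0.5856805 -0.04227  ] (array([-0.1816,  0.0382, -0.0011]), array([-0.01,  0.  ,  0.01]))
```

View pics/s5.png

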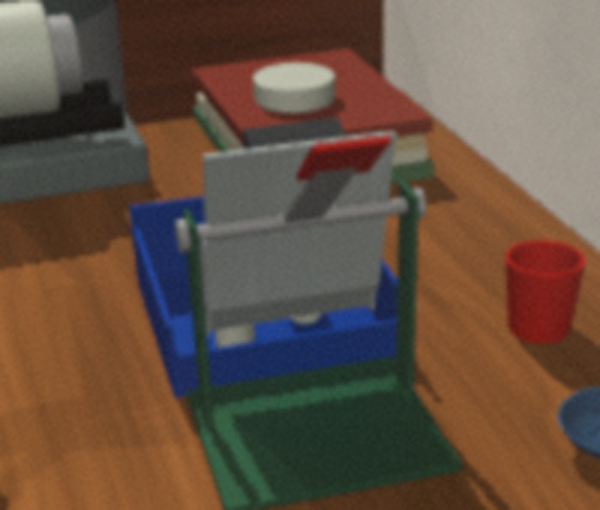

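It tipped, and white shows in the tray under the bucket. Next I'll move above the raised tail pad and come down to just over it.

Emit:
{"fn": "servo_tool", "kwargs": {"motion": [[[-0.04,0.008,0,0,0,0,0],[-0.08,0.016,0,0,0,0,0],[-0.12,0.025,0,0,0,0,0],[-0.16,0.033,0,0,0,0,0],[-0.184,0.038,0,0,0,0,0],[-0.184,0.038,0,0,0,0,0],[-0.184,0.038,0.03,0,0,0,0],[-0.184,0.038,0.06,0,0,0,0],[-0.184,0.038,0.085,0,0,0,0],[-0.184,0.038,0.095,0,0,0,0],[-0.184,0.038,0.095,0,0,0,0],[-0.184,0.038,0.095,0,0,0,0]]]}}

```text
t: 14.95
eef_pos: [0.5858, -0.0441, 0.295]
tool_rot: [0.0, 0.727, 0.686, 0.0]
contact_force: [-0.1, -0.4, 0.6]
gripper_width: -0.001
grasp_force: 0.0
```

Run:
```python
from h import *
from station import bot
o=bot.get_obs(); print(o["t"],o["eef_pos"],delta(o,[.5855,-.0445,.29]))
for n in("top","side"):
    c=bot.read_camera(n); pickle.dump(c,open(n+"6.pkl","wb"))
    print(n,[b for b in blobs(c,(0,180,90),(6,255,255))+blobs(c,(174,180,90),(179,255,255))])
    print(proj(c,[.5861,-.0346,.275]))
c=pickle.load(open("top6.pkl","rb"))
for b in blobs(c,(0,0,100),(179,70,255),30):
    if 100<b[1][0]<300 and 140<b[1][1]<260: print(b, plane(c,*b[1],.024).round(3))
```

```text
14.95 [ 0.58575399 -0.04410602  0.29498846] (array([-0.0004, -0.0002,  0.005 ]), array([ 0.  , -0.  ,  0.01]))
top [([188, 93, 29, 32, 718], [202.8, 108.3]), ([412, 200, 19, 16, 202], [421.9, 207.4])]
[266.1380294  183.81354159]
side [([274, 136, 25, 6, 59], [286.0, 138.5]), ([338, 170, 27, 35, 753], [350.3, 186.0]), ([355, 368, 27, 46, 950], [367.6, 390.0])]
[282.94462991 140.91034204]
([194, 92, 158, 268, 19152], [282.2, 221.8]) [ 0.544 -0.07   0.024]
([149, 180, 27, 16, 364], [161.8, 187.7]) [0.638 0.236 0.024]
([170, 208, 18, 17, 237], [178.5, 216.3]) [0.563 0.193 0.024]
```

Both cylinders show in the tray at about (0.638,0.236) and (0.563,0.193). Pressing the tail down.

Emit:
{"fn": "servo_tool", "kwargs": {"motion": [[[0,0,0.012,0,0,0,0],[0,0,0.024,0,0,0,0],[0,0,0.036,0,0,0,0],[0,0,0.048,0,0,0,0],[0,0,0.06,0,0,0,0],[0,0,0.072,0,0,0,0],[0,0,0.084,0,0,0,0],[0,0,0.096,0,0,0,0],[0,0,0.108,0,0,0,0],[0,0,0.12,0,0,0,0],[0,0,0.132,0,0,0,0],[0,0,0.144,0,0,0,0],[0,0,0.156,0,0,0,0],[0,0,0.168,0,0,0,0],[0,0,0.175,0,0,0,0],[0,0,0.175,0,0,0,0],[0,0,0.175,0,0,0,0]]]}}

```text
t: 16.47
eef_pos: [0.5853, -0.0445, 0.119]
tool_rot: [-0.0, 0.728, 0.686, -0.0]
contact_force: [0.2, 0.3, 0.2]
gripper_width: -0.003
grasp_force: 0.0
```

Emit:
{"fn": "servo_tool", "kwargs": {"motion": [[[0,0,-0.03,0,0,0,0],[0,0,-0.07,0,0,0,0],[0,0,-0.11,0,0,0,0],[0,0,-0.15,0,0,0,0],[0,0,-0.19,0,0,0,0],[0,0,-0.23,0,0,0,0],[-0.04,0,-0.23,0,0,0,0],[-0.08,0,-0.23,0,0,0,0],[-0.12,0,-0.23,0,0,0,0],[-0.16,0,-0.23,0,0,0,0],[-0.2,0,-0.23,0,0,0,0],[-0.2,0,-0.23,0,0,0,0],[-0.2,0,-0.23,0,0,0,0],[-0.2,0,-0.23,0,0,0,0]]]}}

```text
t: 17.63
eef_pos: [0.5739, -0.2437, 0.35]
tool_rot: [0.0, 0.728, 0.686, 0.001]
contact_force: [0.0, 0.6, -0.2]
gripper_width: -0.001
grasp_force: 0.0
```

Run:
```python
from h import *
from station import bot
o=bot.get_obs(); print(o["t"],o["eef_pos"],o["contact_force"])
for n in("top","side"):
    c=bot.read_camera(n); r=pickle.load(open(n+".pkl","rb")); pickle.dump(c,open(n+"7.pkl","wb"))
    print(n,[b for b in blobs(c,(0,180,90),(6,255,255))+blobs(c,(174,180,90),(179,255,255))])
    a=(slice(140,250),slice(100,300)) if n=="top" else (slice(120,260),slice(200,330))
    m=(np.abs(c["img"][a].astype(int)-r["img"][a]).max(2)>45).astype(np.uint8)
    k,l,s,ce=cv2.connectedComponentsWithStats(m); print("diff",[(s[i].tolist(),(ce[i]+[a[1].start,a[0].start]).round(1)) for i in range(1,k) if s[i][4]>25])
    print([b for b in blobs(c,(0,0,100),(179,70,255),30) if 100<b[1][0]<300 and 130<b[1][1]<260])
```

```text
17.6333 [ 0.57392095 -0.24366023  0.34996891] [ 0.00964122  0.56056466 -0.23368124]
top [([188, 93, 29, 32, 714], [202.7, 108.2]), ([262, 191, 22, 23, 406], [273.1, 201.6]), ([544, 310, 16, 11, 45], [551.9, 314.4])]
diff [([49, 40, 11, 15, 149], array([153.9, 187. ])), ([77, 83, 13, 3, 27], array([182.1, 223.8]))]
[([147, 150, 116, 86, 6001], [200.8, 190.5])]
side [([338, 170, 27, 35, 752], [350.3, 186.0]), ([273, 207, 27, 28, 560], [285.5, 220.5]), ([354, 368, 28, 46, 996], [366.9, 390.3])]
diff [([114, 0, 16, 26, 362], array([322. , 131.5])), ([62, 58, 10, 22, 135], array([266.8, 187.8])), ([40, 63, 15, 23, 279], array([247.1, 193.5]))]
[([229, 121, 83, 87, 2680], [267.6, 157.3]), ([202, 130, 16, 9, 47], [210.8, 134.5]), ([240, 183, 15, 22, 260], [247.1, 193.4])]
```

```bash
python3 -c "
from station import bot
print(bot.hand_in())"
```

```text
the job is handed in; nothing more can be done
None
```

Job handed in at about 17.7 s of the 72 s allowed: both white cylinders tripped the bucket by weight alone and lie in the tray. The empty bucket is back upright by itself, with its red pad at the same pixels as at the start in both views.

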